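# Slip a thin-section carrier under the spring flap of the reader

### The arm

A 6-joint arm with a two-finger parallel gripper is mounted at the origin on the work surface. World frame = base frame: x ahead of the robot, y to its left, z up, the work surface at z = 0. Lengths are in mm, angles in rad, forces in N, time in s.
With the tool pointing down it reaches from about 425 to 1125 mm from the base axis. Payload 14.9 kg.
Tool frame: the origin (TCP) lies between the finger pads; the fingertips stand 17 mm ahead of it and the grasp point (between the pads) lies 2 mm behind it (ctrl.tcp_to_tips is the distance from the TCP to the fingertips, in mm); z points along the fingers, y is the line along which they close (so a half turn about z gives the same grasp; the last joint's range is limited). The gripper opens to 91 mm and grips with 3 to 60 N. Pads are 32 mm wide; open, the fingers measure 118 mm over their backs; the gripper's body (76 mm by 178 mm) begins 60 mm behind the grasp point.
Start: joints at [1.104, 0.379, 1.734, -0, 1.028, -0.033], TCP at [294.234, 635.173, 197.732] pointing down, gripper open.
Joint ranges: [-2.77, 2.77], [-0.74, 2.19], [0, 2.66], [-1.06, 4.2], [0.31, 2.87], [-3.08, 3.08]. Speed limits (rad/s): [1.89, 1.89, 2.39, 3.14, 3.14, 3.14].

### API

Orientations are given as a rotation vector (axis times angle).
In Python, from rig import ctrl gives the robot as it stands.
- The arm moves only by the tool jog_arm, never from a script. Its argument "rows" is a list of rows, each an object of numbers: "ax", "ay", "az": the turn, a rotation vector about the world's x, y, z in rad; "tx", "ty", "tz": the shift along the world's x, y, z in mm; "gripper": the gripper's target within -1 to 1 (shut at 1, half-way at 0, fully open at -1). In form: [{"ax": .., "ay": .., "az": .., "tx": .., "ty": .., "tz": .., "gripper": ..}, ...]. A call has 1 to 20 rows; each row is the pose to reach, as a shift and turn from the pose commanded when the call began; what a row does not reach only later rows make up. A row lasts 1/10 s, in which the tool goes at most 50 mm and 8.59 degrees, less where a joint would pass 70% of its speed; a pose out of reach is approached as far as the arm can. A call with a gripper value outside its range is refused whole. The fingers move at their own pace and stop on an object; "grip_force" is the grip in N (left out, the last holds). Time passes only in rows, so rows that repeat a pose let the fingers close. It gives the time, the measured TCP pose, the force, the opening and the grip force at its end, in the units of the state.
- ctrl.state(): the state, without advancing time (a new reading comes with each control period).
- ctrl.read_camera(name): name is "scene" or "top" or "wrist"; returns a dict with "frame" (420x560x3 uint8, red, green, blue), "camera_matrix" (3x3 intrinsics, pixels), "T" (4x4, takes a point from camera to world coordinates); the wrist camera has in their place "hand_eye" (4x4, takes a point from camera to tool coordinates, whose origin is the TCP and whose axes are the flange's). Camera axes: x right, y down, z forward; pixel columns grow to the right and rows downward; lengths in mm; the calibration is good to about 2 mm. A picture is of the moment at which its call begins: read the wrist's pose just before it. There is no depth.
- ctrl.sign_off(): hands the job in; it is judged then, once.
The state is a dict: "t": time; "joint_pos": joint angles; "joint_vel": joint speeds; "joint_efforts": joint torques, N m; "tool_pos": TCP position; "ee_rot": TCP orientation; "force": force on the tool from outside, world axes, zero at the start; "moment": the same for the moment, N m; "opening": opening from 0.0 (shut) to 1.0 (fully open); "grip_force": force on a finger pad.
Only numpy, scipy, OpenCV 4.12 (cv2) and the standard library are available. Lean on these libraries where they do the work, as an engineer would, in place of code of your own. Each camera call takes 0.05 s, during which the arm holds its last target. There are 200 camera calls.

### The job

Load the thin-section reader: with one fingertip press its orange bar down to hold the spring-closed black flap open, and with the other fingertip push the blue-lugged carrier lying in the channel under the flap, fully home against the end stop. Then let go of the bar so that the flap shuts down onto the carrier. Do not pick the carrier up, and leave the rocks, pen, jar and hand lens around the reader where they are.

Things in the scene. Friction and masses are not known exactly. Their poses are not given: they have to be found in the camera images.
- reader: the reader, a white fixed base on the bench. Origin on the bench, under the hinge rod, level with the flap's front edge; x is the push direction (to the end stop), y left, z up; numbers in mm in this frame. Stage block x -125 to 75, y -88 to -16, top z 30. Lower deck y -16 to 64, top z 18. Steel hinge rod along x at y 0, z 39, brackets up to z 43
- stop (a point): centre of the foot of the grey end stop's face at the end of the channel: reader x 59, y -50, z 30 (stop 14 high). The straight channel runs along reader x on the stage, centred on y -50, 42 mm wide between two aluminium rails 4 thick and 6 high, from x -125 to the stop
- flap (a joint): angle in rad of the flap and bar, one rigid rocker on the hinge rod: 0 shut, 0.45 its mechanical end. A spring shuts it: pressing the bar down at reader y 30 takes about 4 N at first, 8 N at full travel. The carrier passes under from 0.2, easily from 0.3; the flap released onto the carrier rests at about 0.16
- flap_edge (a point): middle of the lower front edge of the black flap; moves with it. The flap covers reader x 0 to 56, y -74 to -2. Shut, its front skirt (5 thick, 36 wide) hangs 1 mm above the stage and blocks the channel; open, its right edge rises to z 72
- bar_top (a point): middle of the top of the orange bar (black rubber strip on it); moves with it. The bar lies left of the rod, reader x -122 to -8, about y 8 to 48; shut it slants up to the left at 0.42 rad (top z 52 at y 30), at joint 0.42 it is level, top z 39. A fingertip can slide along it in x while pressing. It is 80 mm from channel to bar (y -50 to 30); both fingertips can work at one height
- carrier: aluminium plate 75 (x) by 40 by 6 mm, 0.18 kg, glass thin section on top; at its near end (its x -37.5 to -31.5) an upright blue lug 30 wide, 34 high: push its near face. Origin: centre of the plate's underside, axes as the reader's. It starts in the channel, front end 4 to 22 mm short of the flap. Home: origin at reader x 21.5, y -50, z 30, lug still 10 mm in front of the flap
- rock_a_mid (a point): middle of a dark rock, about 52 mm across, 36 high, on the bench to the right of the reader; leave it alone
- rock_b_mid (a point): middle of a rock, about 46 mm across, 32 high, on the bench to the left of the reader; leave it alone
- pen: blue pen, 137 mm long, 11 thick, lying left of the reader; origin under its middle, x along it; leave it alone
- jar_mid (a point): middle of a glass sample jar with green cap, 44 mm across, 62 high, behind the reader; leave it alone
- loupe: hand lens, steel ring 32 mm across, 14 high with a black cover, behind the reader; origin under the ring; leave it alone
Things that resemble listed ones, but are neither listed nor needed, are in the scene too. What is shaped like the carrier but pink, purple or yellow is not meant.

How it is judged (in metres and radians):
On the way, in this order (a step that is already met when the one before it is completed fails the run):
1. a finger presses the bar and holds the flap open while the carrier is still in front of it (value of joint flap above 0.22 rad and contact force between the fingers and flap above 0.5 N and x of carrier in the frame of reader below -0.036 m), for 0.1 s.
2. with the bar still held down, the other finger has the carrier part-way under the flap (value of joint flap above 0.19 rad and contact force between the fingers and flap above 0.5 N and contact force between the fingers and carrier above 0.05 N and x of carrier in the frame of reader above -0.03 m).
3. the carrier is home against the stop while the flap is still held open (value of joint flap above 0.19 rad and contact force between the fingers and flap above 0.5 N and x of carrier in the frame of reader between 0.0175 and 0.0255 m and y of carrier in the frame of reader between -0.055 and -0.045 m), for 0.05 s.
At the end, for the whole second after the job is handed in: the carrier lies flat in the channel within 4 mm of fully home, and the released flap rests on it (joint 0.1 to 0.21) with its spring force, all at rest (x of carrier in the frame of reader between 0.0175 and 0.0255 m and y of carrier in the frame of reader between -0.055 and -0.045 m and z of carrier in the frame of reader below 0.034 m and value of joint flap between 0.1 and 0.21 rad and contact force between flap and carrier above 0.5 N and linear speed of carrier below 0.02 m/s and velocity of joint flap below 0.1 rad/s and angle between the x axis of carrier and the x axis of reader, either way round below 0.08 rad); the robot touches nothing.
It fails at once if the carrier is lifted (10 mm off the stage) or tipped (z of carrier in the frame of reader above 0.04 m or angle between carrier's own z axis and vertical above 0.3 rad).
It fails at once if a rock, the pen, the jar or the hand lens is moved more than 25 mm (distance of any of rock_a_mid, rock_b_mid, pen, jar_mid, loupe from where it was at the start of the episode above 0.025 m).
It also fails if it takes over 48 s, if anything falls off the work surface, if the arm or the gripper's body presses on something with over 40 N, if the wrist force passes 120 N, or if a joint passes its speed limit or range.

## Working session

There is one attempt and no reset: what is moved stays moved. The work goes in short steps, Python scripts to look and compute and a tool call to move; the robot and the scene stay as the last step left them, time stands still between calls to the robot, and variables do not carry over. Pictures are saved under pics/ and viewed, at most 13 in all, crops included, and the job is handed in when it is done.

Besides the shell and the picture viewer there is one more tool, called in YAML: its name, and indented under it one key for each argument. jog_arm: Moves the arm, as the interface text tells. Its arguments: {"type":"object","properties":{"rows":{"type":"array","items":{"type":"object","properties":{"ax":{"type":"number"},"ay":{"type":"number"},"az":{"type":"number"},"tx":{"type":"number"},"ty":{"type":"number"},"tz":{"type":"number"},"gripper":{"type":"number"}}}},"grip_force":{"type":"number"}},"required":["rows"]}

```bash
mkdir -p pics; cat > h.py <<'E'
import numpy as np,cv2
from rig import ctrl
from scipy.spatial.transform import Rotation as R
def snap(n,f):
    s=ctrl.state(); c=ctrl.read_camera(n); cv2.imwrite(f,cv2.cvtColor(c["frame"],cv2.COLOR_RGB2BGR))
    K=np.array(c["camera_matrix"])
    if "T" in c: T=np.array(c["T"])
    else:
        W=np.eye(4); W[:3,:3]=R.from_rotvec(s["ee_rot"]).as_matrix(); W[:3,3]=s["tool_pos"]; T=W@np.array(c["hand_eye"])
    np.savez(f[:-4]+".npz",K=K,T=T); return c
def proj(d,P):
    P=np.atleast_2d(P); q=(P-d["T"][:3,3])@d["T"][:3,:3]; q=q@d["K"].T; return q[:,:2]/q[:,2:]
def onz(d,uv,z):
    r=d["T"][:3,:3]@np.linalg.inv(d["K"])@np.array([*uv,1.]); o=d["T"][:3,3]; return o+r*(z-o[2])/r[2]
E
python3 - <<'E'
from h import *
print(ctrl.state())
for n in("scene","top"):
    snap(n,f"pics/{n}0.png"); d=np.load(f"pics/{n}0.npz"); print(n,d["K"].round(1).tolist(),d["T"].round(3).tolist())
E
```

```text
{'t': 0.0, 'joint_pos': array([ 1.10366590e+00,  3.79416530e-01,  1.73477276e+00,  1.86928373e-05,
        1.02848671e+00, -3.32973432e-02]), 'joint_vel': array([ 4.06230059e-04,  1.07202257e-04,  1.93889124e-04, -1.25320793e-03,
       -9.11872870e-05, -7.50655766e-04]), 'joint_efforts': array([ 1.24807215e-03, -7.63739061e+01, -4.34359610e+01,  6.50866516e-02,
        4.24524851e-02, -1.17213890e-04]), 'tool_pos': array([294.0619497 , 634.78890102, 197.08666045]), 'ee_rot': array([-6.76085502e-01, -3.06769087e+00,  1.64235184e-03]), 'force': array([-0.0317567 ,  0.86442298, -0.72823214]), 'moment': array([ 0.01000918,  0.0046248 , -0.04527179]), 'grip_force': 0.0, 'opening': 1.0015637922781604}
scene [[477.8, 0.0, 274.6], [0.0, 477.8, 211.5], [0.0, 0.0, 1.0]] [[0.85, 0.423, -0.315, 856.845], [0.527, -0.666, 0.528, -407.587], [0.014, -0.614, -0.789, 742.348], [0.0, 0.0, 0.0, 1.0]]
top [[519.4, 0.0, 278.9], [0.0, 519.4, 210.9], [0.0, 0.0, 1.0]] [[-0.008, -0.994, 0.105, 490.726], [-1.0, 0.009, 0.016, 29.433], [-0.017, -0.105, -0.994, 1076.854], [0.0, 0.0, 0.0, 1.0]]
```

View pics/top0.png

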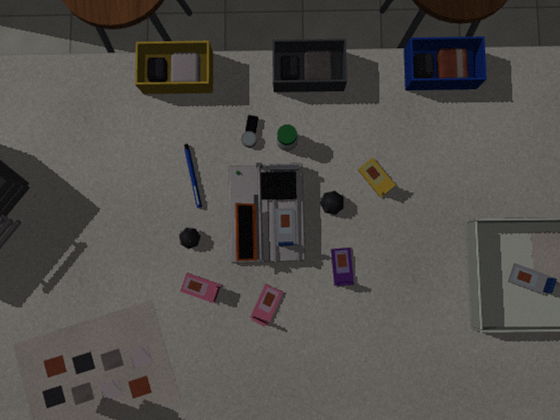

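View pics/scene0.png

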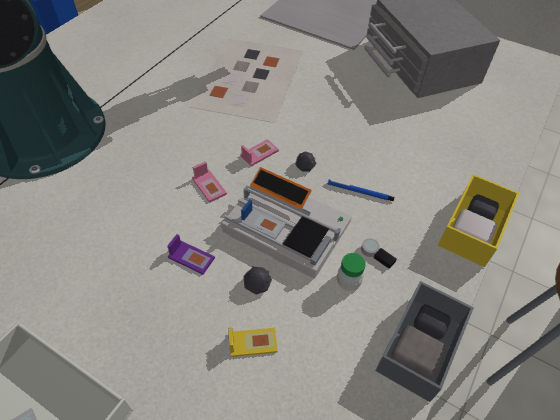

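The top view shows the reader at (265,213), with its orange bar at (245,232), black flap at (278,185), and the blue-lugged carrier in the channel at (286,225). These could be mistaken for the carrier: the blue one in the tray (532,278), pink (201,287) and (267,304), purple (343,266) and yellow (377,177). I choose the one at (286,225), since it lies in the channel, and check it in a crop.

```bash
python3 - <<'E'
import cv2
a=cv2.imread("pics/top0.png")[155:270,215:315]; a=cv2.resize(a,None,fx=5,fy=5,interpolation=cv2.INTER_CUBIC)
cv2.imwrite("pics/topc.png",cv2.convertScaleAbs(a,alpha=1.8))
a=cv2.imread("pics/scene0.png")[160:280,215:360]; a=cv2.resize(a,None,fx=5,fy=5,interpolation=cv2.INTER_CUBIC)
cv2.imwrite("pics/scenec.png",cv2.convertScaleAbs(a,alpha=1.3))
E
```

```text
(no output)
```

View pics/topc.png

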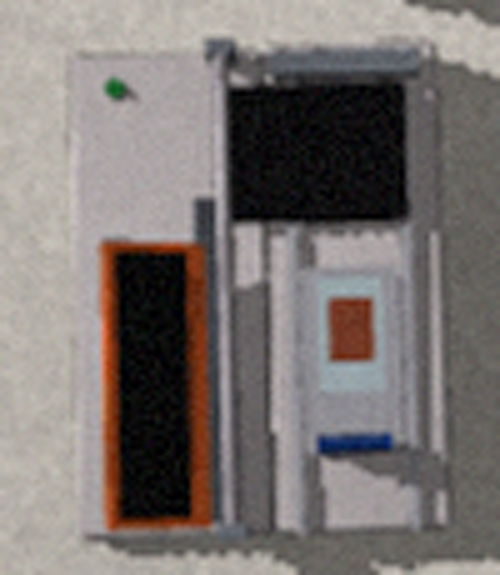

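View pics/scenec.png

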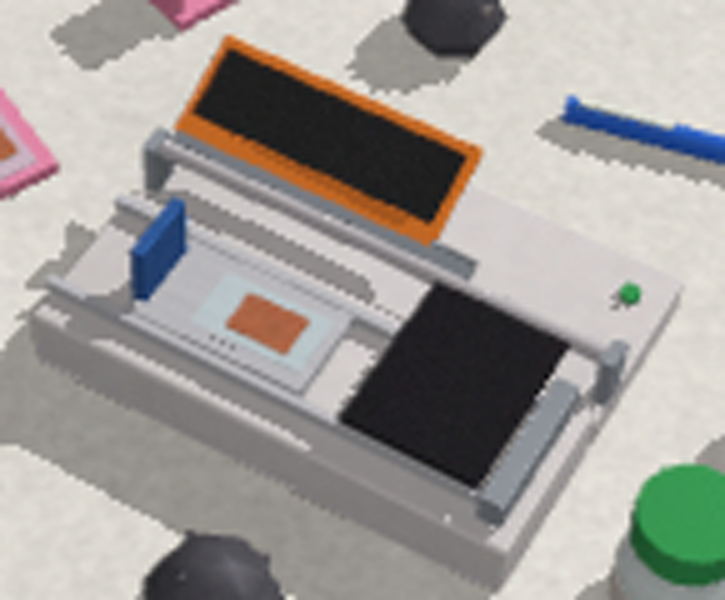

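```bash
cat > fit.py <<'E'
from h import *
from scipy.optimize import least_squares
t=np.load("pics/top0.npz"); s=np.load("pics/scene0.npz")
tp=lambda u,v:(215+(u+.5)/5-.5,155+(v+.5)/5-.5)
sp=lambda u,v:(215+(u+.5)/5-.5,160+(v+.5)/5-.5)
obs=[(t,(75,64,18),tp(68,55)),(t,(-125,64,18),tp(80,535)),(t,(75,-88,30),tp(435,48)),(t,(-125,-88,30),tp(447,527)),
(t,(-125,-25,36),tp(300,530)),(t,(-125,-75,36),tp(432,527)),
(s,(-125,-88,30),sp(33,318)),(s,(75,-88,30),sp(500,552)),(s,(75,64,18),sp(682,288)),(s,(-125,-75,36),sp(48,278)),(s,(-125,-25,36),sp(118,197))]
W=lambda p,P:np.array([p[0]+np.cos(p[2])*P[0]-np.sin(p[2])*P[1],p[1]+np.sin(p[2])*P[0]+np.cos(p[2])*P[1],P[2]+p[3]])
f=lambda p:np.concatenate([proj(d,W(p,P))[0]-uv for d,P,uv in obs])
r=least_squares(f,[550,30,0,0],loss="soft_l1",x_scale=[100,100,1,10]); p=r.x
print(p.round(3)); print(f(p).reshape(-1,2).round(1).tolist())
co=[(t,(37.5,20,6),tp(305,270)),(t,(37.5,-20,6),tp(400,270)),(s,(37.5,20,6),sp(353,318)),(s,(37.5,-20,6),sp(300,390)),
(s,(-37.5,15,34),sp(180,200)),(s,(-37.5,-15,34),sp(132,252))]
g=lambda q:np.concatenate([proj(d,W(p,(P[0]+q[0],P[1]+q[1],P[2]+30)))[0]-uv for d,P,uv in co])
q=least_squares(g,[-50,-50],loss="soft_l1").x; print("carrier",q.round(1),g(q).reshape(-1,2).round(1).tolist())
for P in [(-130,-10,0),(-100,-50,64),(-100,30,50)]: print(P,W(p,P).round(1))
E
python3 fit.py
```

```text
[ 6.24441e+02  8.42870e+01  1.90000e-02 -3.39600e+00]
[[0.8, 0.4], [-0.0, 1.0], [0.7, -1.5], [1.4, 0.6], [-0.6, 0.8], [-2.0, 0.7], [-0.6, -0.1], [1.2, 1.4], [1.1, -1.2], [0.1, 1.2], [0.9, -0.3]]
carrier [-56.7 -49.3] [[-0.8, 0.2], [-0.0, -0.4], [0.5, 0.1], [0.1, 0.9], [-1.0, -0.5], [-0.3, 0.1]]
(-130, -10, 0) [494.6  71.9  -3.4]
(-100, -50, 64) [525.4  32.4  60.6]
(-100, 30, 50) [523.9 112.4  46.6]
```

jog_arm:
  rows:
    - {"tx": 30, "ty": -80, "az": 0.06, "gripper": -0.47}
    - {"tx": 60, "ty": -160, "az": 0.12, "gripper": -0.47}
    - {"tx": 90, "ty": -240, "az": 0.18, "gripper": -0.47}
    - {"tx": 120, "ty": -320, "az": 0.24, "gripper": -0.47}
    - {"tx": 150, "ty": -400, "az": 0.3, "gripper": -0.47}
    - {"tx": 180, "ty": -480, "az": 0.38, "gripper": -0.47}
    - {"tx": 205, "ty": -563, "az": 0.452, "gripper": -0.47}
    - {"tx": 205, "ty": -563, "az": 0.452, "gripper": -0.47}
    - {"tx": 205, "ty": -563, "az": 0.452, "gripper": -0.47}
    - {"tx": 205, "ty": -563, "az": 0.452, "gripper": -0.47}
    - {"tx": 205, "ty": -563, "az": 0.452, "gripper": -0.47}
    - {"tx": 205, "ty": -563, "az": 0.452, "gripper": -0.47}
    - {"tx": 205, "ty": -563, "az": 0.452, "gripper": -0.47}
    - {"tx": 205, "ty": -563, "az": 0.452, "gripper": -0.47}
    - {"tx": 205, "ty": -563, "az": 0.452, "gripper": -0.47}
    - {"tx": 205, "ty": -563, "az": 0.452, "gripper": -0.47}
    - {"tx": 205, "ty": -563, "az": 0.452, "gripper": -0.47}
    - {"tx": 205, "ty": -563, "az": 0.452, "gripper": -0.47}

```text
invalid input
```

```bash
python3 - <<'E'
from h import *
s=ctrl.state(); print(s); print(R.from_rotvec(s["ee_rot"]).as_matrix().round(3))
c=snap("wrist","pics/w1.png"); a=cv2.imread("pics/w1.png"); a=cv2.resize(a,(800,600),interpolation=cv2.INTER_CUBIC); cv2.imwrite("pics/w1b.png",cv2.convertScaleAbs(a,alpha=1.5))
E
```

```text
{'t': 0.1, 'joint_pos': array([ 1.10371168e+00,  3.79394851e-01,  1.73473034e+00,  2.20571234e-06,
        1.02847833e+00, -3.32941910e-02]), 'joint_vel': array([ 9.32586008e-04, -2.83974410e-03, -6.39606284e-05, -2.01944581e-04,
       -1.37338686e-03, -2.75905135e-03]), 'joint_efforts': array([-1.05967982e-03, -7.65030241e+01, -4.35293627e+01,  6.51884638e-02,
        3.97388579e-02, -3.60990657e-05]), 'tool_pos': array([294.05081802, 634.82899033, 197.12282615]), 'ee_rot': array([-6.76013864e-01, -3.06773912e+00,  1.53757267e-03]), 'force': array([ 1.11523041,  0.3072995 , -0.18138548]), 'moment': array([-0.06491586, -0.00888344,  0.00747244]), 'grip_force': 0.0, 'opening': 1.0007032253239023}
[[-0.907  0.42  -0.   ]
 [ 0.42   0.907 -0.001]
 [ 0.    -0.001 -1.   ]]
```

View pics/w1b.png

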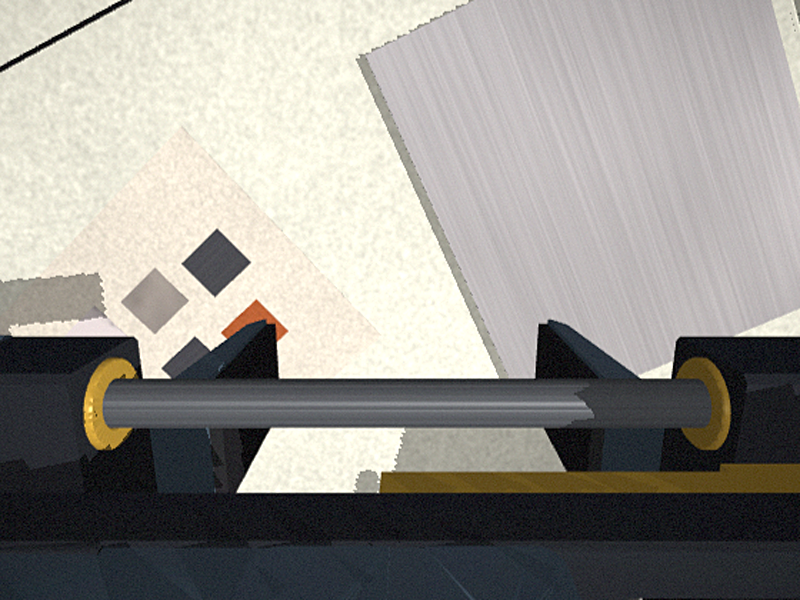

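The move was refused, so the arm hasn't moved. The wrist picture shows only the paper and cabinet. I'll resend with every field filled.

jog_arm:
  rows:
    - {"ax": 0, "ay": 0, "az": 0.06, "tx": 30, "ty": -80, "tz": 0, "gripper": -0.47}
    - {"ax": 0, "ay": 0, "az": 0.12, "tx": 60, "ty": -160, "tz": 0, "gripper": -0.47}
    - {"ax": 0, "ay": 0, "az": 0.24, "tx": 110, "ty": -300, "tz": 0, "gripper": -0.47}
    - {"ax": 0, "ay": 0, "az": 0.36, "tx": 160, "ty": -430, "tz": 0, "gripper": -0.47}
    - {"ax": 0, "ay": 0, "az": 0.452, "tx": 205, "ty": -563, "tz": 0, "gripper": -0.47}
    - {"ax": 0, "ay": 0, "az": 0.452, "tx": 205, "ty": -563, "tz": 0, "gripper": -0.47}
    - {"ax": 0, "ay": 0, "az": 0.452, "tx": 205, "ty": -563, "tz": 0, "gripper": -0.47}
    - {"ax": 0, "ay": 0, "az": 0.452, "tx": 205, "ty": -563, "tz": 0, "gripper": -0.47}
    - {"ax": 0, "ay": 0, "az": 0.452, "tx": 205, "ty": -563, "tz": 0, "gripper": -0.47}
    - {"ax": 0, "ay": 0, "az": 0.452, "tx": 205, "ty": -563, "tz": 0, "gripper": -0.47}
    - {"ax": 0, "ay": 0, "az": 0.452, "tx": 205, "ty": -563, "tz": 0, "gripper": -0.47}
    - {"ax": 0, "ay": 0, "az": 0.452, "tx": 205, "ty": -563, "tz": 0, "gripper": -0.47}
    - {"ax": 0, "ay": 0, "az": 0.452, "tx": 205, "ty": -563, "tz": 0, "gripper": -0.47}
    - {"ax": 0, "ay": 0, "az": 0.452, "tx": 205, "ty": -563, "tz": 0, "gripper": -0.47}
    - {"ax": 0, "ay": 0, "az": 0.452, "tx": 205, "ty": -563, "tz": 0, "gripper": -0.47}
    - {"ax": 0, "ay": 0, "az": 0.452, "tx": 205, "ty": -563, "tz": 0, "gripper": -0.47}
  grip_force: 20

```text
t: 1.75
tool_pos: [498.8, 73.3, 197.6]
ee_rot: [0.031, -3.141, -0.0]
force: [-0.1, 0.0, -0.0]
opening: 0.738
grip_force: 0.0
```

```bash
python3 - <<'E'
from h import *
c=snap("wrist","pics/w2.png"); print(np.array(c["hand_eye"]).round(2)); a=cv2.imread("pics/w2.png"); a=cv2.resize(a,(800,600),interpolation=cv2.INTER_CUBIC); cv2.imwrite("pics/w2b.png",cv2.convertScaleAbs(a,alpha=1.5))
E
```

```text
[[ 0.0000e+00 -9.7000e-01 -2.4000e-01  6.6820e+01]
 [ 1.0000e+00  0.0000e+00  0.0000e+00  3.0000e-02]
 [-0.0000e+00 -2.4000e-01  9.7000e-01 -1.8643e+02]
 [ 0.0000e+00  0.0000e+00  0.0000e+00  1.0000e+00]]
```

View pics/w2b.png

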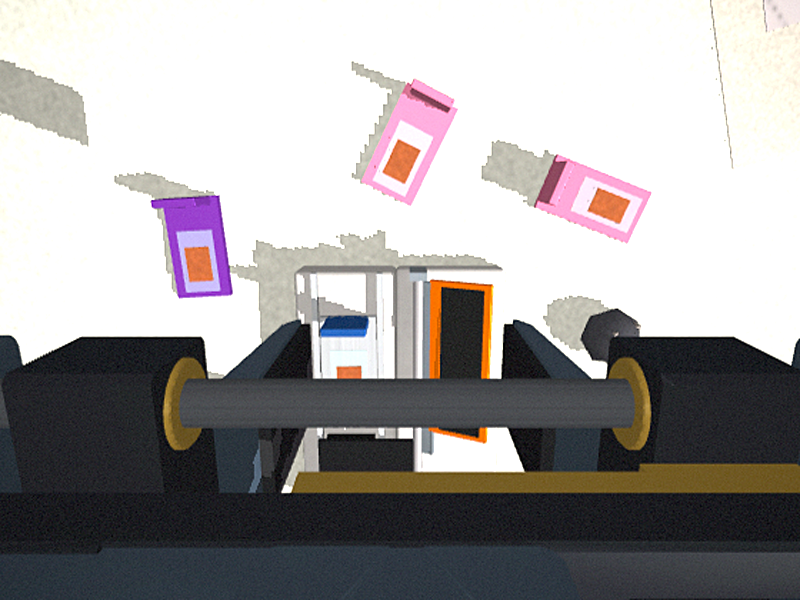

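```bash
cat >> fit.py <<'E'
w=np.load("pics/w2.npz"); k=800/560
for P in [(-125,-88,30),(-125,64,18),(-125,-75,36),(-125,-25,36),(q[0]-37.5,-35,36),(q[0]-37.5,-65,36),(q[0]-37.5,-35,64),(q[0]-37.5,-65,64)]:
    print(P,((proj(w,W(p,P))+.5)*k-.5).round(0).tolist())
E
python3 fit.py|tail -8
```

```text
(-125, -88, 30) [[295.0, 273.0]]
(-125, 64, 18) [[505.0, 270.0]]
(-125, -75, 36) [[311.0, 274.0]]
(-125, -25, 36) [[383.0, 274.0]]
(np.float64(-94.15080422748917), -35, 36) [[369.0, 317.0]]
(np.float64(-94.15080422748917), -65, 36) [[327.0, 317.0]]
(np.float64(-94.15080422748917), -35, 64) [[366.0, 328.0]]
(np.float64(-94.15080422748917), -65, 64) [[321.0, 328.0]]
```

jog_arm:
  rows:
    - {"ax": 0, "ay": 0, "az": 0, "tx": 7, "ty": -1, "tz": -10, "gripper": -0.47}
    - {"ax": 0, "ay": 0, "az": 0, "tx": 7, "ty": -1, "tz": -35, "gripper": -0.47}
    - {"ax": 0, "ay": 0, "az": 0, "tx": 7, "ty": -1, "tz": -60, "gripper": -0.47}
    - {"ax": 0, "ay": 0, "az": 0, "tx": 7, "ty": -1, "tz": -85, "gripper": -0.47}
    - {"ax": 0, "ay": 0, "az": 0, "tx": 7, "ty": -1, "tz": -105, "gripper": -0.47}
    - {"ax": 0, "ay": 0, "az": 0, "tx": 7, "ty": -1, "tz": -115, "gripper": -0.47}
    - {"ax": 0, "ay": 0, "az": 0, "tx": 7, "ty": -1, "tz": -118, "gripper": -0.47}
    - {"ax": 0, "ay": 0, "az": 0, "tx": 7, "ty": -1, "tz": -118, "gripper": -0.47}
    - {"ax": 0, "ay": 0, "az": 0, "tx": 7, "ty": -1, "tz": -118, "gripper": -0.47}

```text
t: 2.7
tool_pos: [506.9, 71.3, 80.5]
ee_rot: [-0.029, 3.14, 0.0]
force: [-0.0, -0.6, 1.0]
opening: 0.732
grip_force: 0.0
```

```bash
python3 - <<'E'
from h import *
snap("wrist","pics/w3.png"); a=cv2.imread("pics/w3.png"); a=cv2.resize(a[130:420,150:410],(720,600)); b=cv2.convertScaleAbs(a,alpha=1.5)
cv2.imwrite("pics/w3b.png",b)
E
```

```text
(no output)
```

View pics/w3b.png

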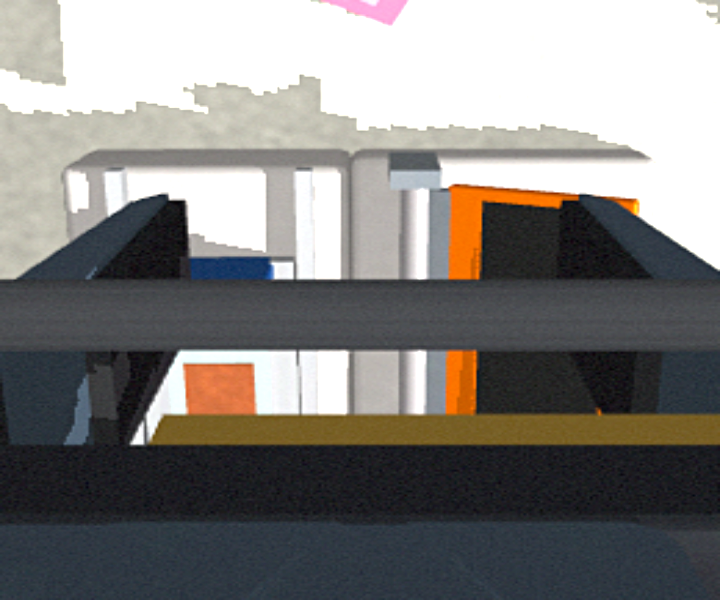

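```bash
python3 - <<'E'
from h import *
d=np.load("pics/w3.npz"); fx=720/260; fy=600/290
cv=lambda u,v:(150+(u+.5)/fx-.5,130+(v+.5)/fy-.5)
for n,uv,z in [("fingR",cv(187,199),63.5),("fingR2",cv(168,196),63.5),("fingL",cv(580,197),63.5),("fingLinn",cv(560,202),63.5),("luglow",cv(230,258),36),("lugright",cv(272,265),50),("railL in",cv(297,168),36),("railR in",cv(125,168),36),("bar near",cv(449,186),44),("barfar",cv(637,200),60)]: print(n,onz(d,uv,z).round(1))
E
```

```text
fingR [500.5  31.5  63.5]
fingR2 [499.7  27.5  63.5]
fingL [498.3 115.4  63.5]
fingLinn [499.9 111.3  63.5]
luglow [528.8  36.4  36. ]
lugright [525.6  48.2  50. ]
railL in [497.8  53.   36. ]
railR in [498.6  11.7  36. ]
bar near [500.9  89.   44. ]
barfar [500.  128.7  60. ]
```

The view shows the right tip over the channel at (178,197) and the left tip over the bar's rubber at (570,199). The lug is clear ahead at (230,258). I can press now.

jog_arm:
  rows:
    - {"ax": 0, "ay": 0, "az": 0, "tx": 0, "ty": 0, "tz": -4, "gripper": -0.47}
    - {"ax": 0, "ay": 0, "az": 0, "tx": 0, "ty": 0, "tz": -8, "gripper": -0.47}
    - {"ax": 0, "ay": 0, "az": 0, "tx": 0, "ty": 0, "tz": -11, "gripper": -0.47}
    - {"ax": 0, "ay": 0, "az": 0, "tx": 0, "ty": 0, "tz": -14, "gripper": -0.47}
    - {"ax": 0, "ay": 0, "az": 0, "tx": 0, "ty": 0, "tz": -17, "gripper": -0.47}
    - {"ax": 0, "ay": 0, "az": 0, "tx": 0, "ty": 0, "tz": -17, "gripper": -0.47}
    - {"ax": 0, "ay": 0, "az": 0, "tx": 0, "ty": 0, "tz": -17, "gripper": -0.47}

```text
t: 3.45
tool_pos: [506.2, 71.2, 62.7]
ee_rot: [0.029, -3.141, -0.0]
force: [0.0, 0.3, 0.9]
opening: 0.734
grip_force: 0.0
```

jog_arm:
  rows:
    - {"ax": 0, "ay": 0, "az": 0, "tx": 0, "ty": 0, "tz": -2, "gripper": -0.47}
    - {"ax": 0, "ay": 0, "az": 0, "tx": 0, "ty": 0, "tz": -4, "gripper": -0.47}
    - {"ax": 0, "ay": 0, "az": 0, "tx": 0, "ty": 0, "tz": -4, "gripper": -0.47}
    - {"ax": 0, "ay": 0, "az": 0, "tx": 0, "ty": 0, "tz": -4, "gripper": -0.47}
    - {"ax": 0, "ay": 0, "az": 0, "tx": 0, "ty": 0, "tz": -4, "gripper": -0.47}

```text
t: 3.95
tool_pos: [506.3, 71.2, 58.8]
ee_rot: [-0.029, 3.141, -0.0]
force: [0.2, 0.6, -0.3]
opening: 0.732
grip_force: 0.0
```

```bash
python3 - <<'E'
from h import *
print(ctrl.state()["force"])
snap("scene","pics/s2.png"); a=cv2.imread("pics/s2.png")[130:290,200:380]; a=cv2.resize(a,(675,600),interpolation=cv2.INTER_CUBIC); cv2.imwrite("pics/s2b.png",cv2.convertScaleAbs(a,alpha=1.5))
E
```

```text
[ 0.1999854   0.57658654 -0.26242327]
```

View pics/s2b.png

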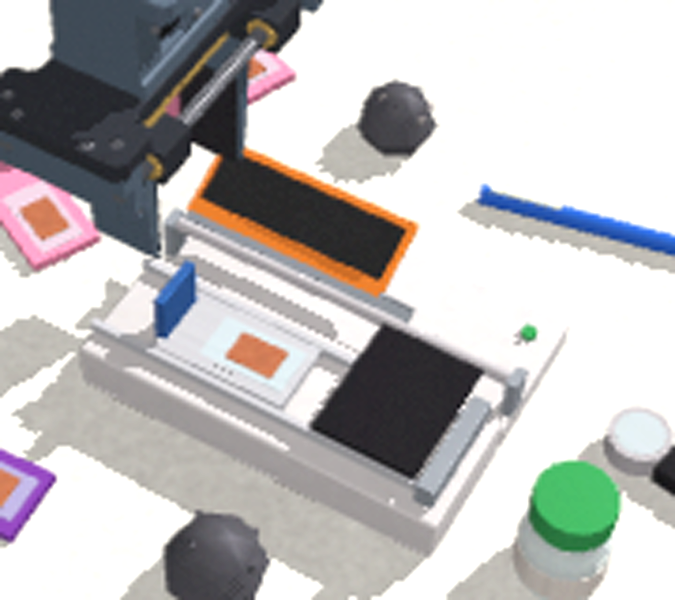

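```bash
python3 - <<'E'
from h import *
d=np.load("pics/s2.npz")
cv=lambda u,v:(200+(u+.5)/3.75-.5,130+(v+.5)/3.75-.5)
for z in (20,41,60):
  for n,uv in [("R tip front",cv(158,258)),("R tip back",cv(118,236)),("L tip",cv(241,160))]: print(z,n,onz(d,uv,z).round(1))
print(proj(d,[[506.3,31,41.8],[506.3,111,41.8],[522,31,41.8]])*1, [cv(158,258),cv(241,160)])
E
```

```text
20 R tip front [497.6  68.5  20. ]
20 R tip back [471.4  69.7  20. ]
20 L tip [496.8 150.1  20. ]
41 R tip front [508.   54.7  41. ]
41 R tip back [482.6  55.8  41. ]
41 L tip [507.3 133.9  41. ]
60 R tip front [517.5  42.2  60. ]
60 R tip back [492.7  43.2  60. ]
60 L tip [516.7 119.2  60. ]
[[233.84897693 206.02825442]
 [257.19980169 179.09655614]
 [240.78729152 209.56760015]] [(241.76666666666665, 198.43333333333334), (263.9, 172.3)]
```

```bash
python3 - <<'E'
from h import *
print(ctrl.tcp_to_tips, [a for a in dir(ctrl) if a[0]!='_'])
d=np.load("pics/w3.npz"); fx=720/260; fy=600/290
cv=lambda u,v:(150+(u+.5)/fx-.5,130+(v+.5)/fy-.5)
for z in (63.5,75,85,97,110): print(z,onz(d,cv(187,199),z).round(1),onz(d,cv(560,202),z).round(1))
E
```

```text
17.0 ['MotionError', 'read_camera', 'sign_off', 'state', 'tcp_to_tips']
63.5 [500.5  31.5  63.5] [499.9 111.3  63.5]
75 [497.   33.7  75. ] [496.5 108.9  75. ]
85 [494.1  35.6  85. ] [493.5 106.9  85. ]
97 [490.5  37.9  97. ] [490.  104.5  97. ]
110 [486.6  40.3 110. ] [486.1 101.8 110. ]
```

Both cameras agree that the real tips are about 16 mm above the TCP (around z 75 now), and there is no contact force. The picture shows the bar untouched and the tips hovering behind the lug, so I'll keep going down on force.

jog_arm:
  rows:
    - {"ax": 0, "ay": 0, "az": 0, "tx": 0, "ty": 0, "tz": -4, "gripper": -0.47}
    - {"ax": 0, "ay": 0, "az": 0, "tx": 0, "ty": 0, "tz": -8, "gripper": -0.47}
    - {"ax": 0, "ay": 0, "az": 0, "tx": 0, "ty": 0, "tz": -12, "gripper": -0.47}
    - {"ax": 0, "ay": 0, "az": 0, "tx": 0, "ty": 0, "tz": -15, "gripper": -0.47}
    - {"ax": 0, "ay": 0, "az": 0, "tx": 0, "ty": 0, "tz": -15, "gripper": -0.47}
    - {"ax": 0, "ay": 0, "az": 0, "tx": 0, "ty": 0, "tz": -15, "gripper": -0.47}

```text
t: 4.6
tool_pos: [506.2, 71.2, 43.6]
ee_rot: [0.029, -3.141, 0.0]
force: [0.3, -1.0, 0.5]
opening: 0.731
grip_force: 0.0
```

jog_arm:
  rows:
    - {"ax": 0, "ay": 0, "az": 0, "tx": 0, "ty": 0, "tz": -2, "gripper": -0.47}
    - {"ax": 0, "ay": 0, "az": 0, "tx": 0, "ty": 0, "tz": -4, "gripper": -0.47}
    - {"ax": 0, "ay": 0, "az": 0, "tx": 0, "ty": 0, "tz": -6, "gripper": -0.47}
    - {"ax": 0, "ay": 0, "az": 0, "tx": 0, "ty": 0, "tz": -8, "gripper": -0.47}
    - {"ax": 0, "ay": 0, "az": 0, "tx": 0, "ty": 0, "tz": -8, "gripper": -0.47}
    - {"ax": 0, "ay": 0, "az": 0, "tx": 0, "ty": 0, "tz": -8, "gripper": -0.47}

```text
t: 5.2
tool_pos: [506.4, 71.2, 35.9]
ee_rot: [-0.029, 3.141, -0.0]
force: [-0.4, 0.3, 3.5]
opening: 0.737
grip_force: 1.7
```

jog_arm:
  rows:
    - {"ax": 0, "ay": 0, "az": 0, "tx": 0, "ty": 0, "tz": -2, "gripper": -0.47}
    - {"ax": 0, "ay": 0, "az": 0, "tx": 0, "ty": 0, "tz": -4, "gripper": -0.47}
    - {"ax": 0, "ay": 0, "az": 0, "tx": 0, "ty": 0, "tz": -6, "gripper": -0.47}
    - {"ax": 0, "ay": 0, "az": 0, "tx": 0, "ty": 0, "tz": -8, "gripper": -0.47}
    - {"ax": 0, "ay": 0, "az": 0, "tx": 0, "ty": 0, "tz": -8, "gripper": -0.47}
    - {"ax": 0, "ay": 0, "az": 0, "tx": 0, "ty": 0, "tz": -8, "gripper": -0.47}

```text
t: 5.8
tool_pos: [506.7, 71.5, 28.0]
ee_rot: [-0.028, 3.141, 0.001]
force: [-0.9, 3.5, 7.7]
opening: 0.735
grip_force: 3.1
```

```bash
python3 - <<'E'
from h import *
print(ctrl.state()["force"],ctrl.state()["grip_force"])
snap("scene","pics/s3.png"); a=cv2.imread("pics/s3.png")[130:290,200:380]; a=cv2.resize(a,(675,600),interpolation=cv2.INTER_CUBIC); cv2.imwrite("pics/s3b.png",cv2.convertScaleAbs(a,alpha=1.4))
E
```

```text
[-0.87602244  3.52801689  7.70051484] 3.103955425322056
```

View pics/s3b.png

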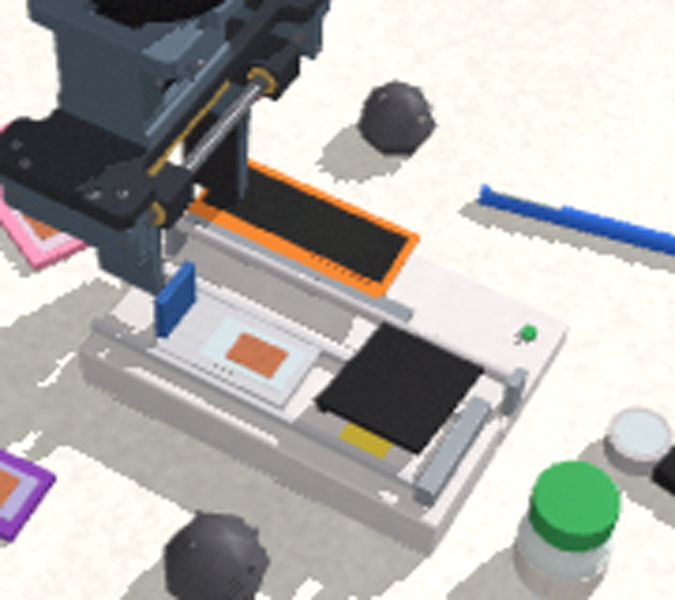

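The picture shows the bar pressed down at (300,230) and the flap raised at (400,385). The finger stands behind the lug at (175,300). Next I press 2 mm more and push.

jog_arm:
  rows:
    - {"ax": 0, "ay": 0, "az": 0, "tx": 0, "ty": 0, "tz": -2, "gripper": -0.47}
    - {"ax": 0, "ay": 0, "az": 0, "tx": 0, "ty": 0, "tz": -2, "gripper": -0.47}
    - {"ax": 0, "ay": 0, "az": 0, "tx": 4, "ty": 0, "tz": -2, "gripper": -0.47}
    - {"ax": 0, "ay": 0, "az": 0, "tx": 8, "ty": 0, "tz": -2, "gripper": -0.47}
    - {"ax": 0, "ay": 0, "az": 0, "tx": 12, "ty": 0.2, "tz": -2, "gripper": -0.47}
    - {"ax": 0, "ay": 0, "az": 0, "tx": 16, "ty": 0.3, "tz": -2, "gripper": -0.47}
    - {"ax": 0, "ay": 0, "az": 0, "tx": 20, "ty": 0.4, "tz": -2, "gripper": -0.47}
    - {"ax": 0, "ay": 0, "az": 0, "tx": 24, "ty": 0.5, "tz": -2, "gripper": -0.47}
    - {"ax": 0, "ay": 0, "az": 0, "tx": 28, "ty": 0.5, "tz": -2, "gripper": -0.47}
    - {"ax": 0, "ay": 0, "az": 0, "tx": 32, "ty": 0.6, "tz": -2, "gripper": -0.47}
    - {"ax": 0, "ay": 0, "az": 0, "tx": 36, "ty": 0.7, "tz": -2, "gripper": -0.47}
    - {"ax": 0, "ay": 0, "az": 0, "tx": 40, "ty": 0.8, "tz": -2, "gripper": -0.47}
    - {"ax": 0, "ay": 0, "az": 0, "tx": 40, "ty": 0.8, "tz": -2, "gripper": -0.47}

```text
t: 7.15
tool_pos: [545.7, 71.9, 25.6]
ee_rot: [0.029, -3.14, 0.0]
force: [-5.1, -1.1, 6.9]
opening: 0.737
grip_force: 3.6
```

jog_arm:
  rows:
    - {"ax": 0, "ay": 0, "az": 0, "tx": 4, "ty": 0, "tz": 0, "gripper": -0.47}
    - {"ax": 0, "ay": 0, "az": 0, "tx": 8, "ty": 0.2, "tz": 0, "gripper": -0.47}
    - {"ax": 0, "ay": 0, "az": 0, "tx": 12, "ty": 0.2, "tz": 0, "gripper": -0.47}
    - {"ax": 0, "ay": 0, "az": 0, "tx": 16, "ty": 0.3, "tz": 0, "gripper": -0.47}
    - {"ax": 0, "ay": 0, "az": 0, "tx": 20, "ty": 0.4, "tz": 0, "gripper": -0.47}
    - {"ax": 0, "ay": 0, "az": 0, "tx": 24, "ty": 0.5, "tz": 0, "gripper": -0.47}
    - {"ax": 0, "ay": 0, "az": 0, "tx": 28, "ty": 0.5, "tz": 0, "gripper": -0.47}
    - {"ax": 0, "ay": 0, "az": 0, "tx": 32, "ty": 0.6, "tz": 0, "gripper": -0.47}
    - {"ax": 0, "ay": 0, "az": 0, "tx": 36, "ty": 0.7, "tz": 0, "gripper": -0.47}
    - {"ax": 0, "ay": 0, "az": 0, "tx": 36, "ty": 0.7, "tz": 0, "gripper": -0.47}
    - {"ax": 0, "ay": 0, "az": 0, "tx": 36, "ty": 0.7, "tz": 0, "gripper": -0.47}

```text
t: 8.25
tool_pos: [581.8, 72.6, 25.7]
ee_rot: [0.029, -3.14, 0.0]
force: [-4.3, -1.6, 6.8]
opening: 0.734
grip_force: 3.6
```

```bash
python3 - <<'E'
from h import *
print(ctrl.state()["force"],ctrl.state()["tool_pos"])
snap("scene","pics/s4.png"); a=cv2.imread("pics/s4.png")[130:290,200:380]; a=cv2.resize(a,(675,600),interpolation=cv2.INTER_CUBIC); cv2.imwrite("pics/s4b.png",cv2.convertScaleAbs(a,alpha=1.4))
E
```

```text
[-4.32059968 -1.64086308  6.83943043] [581.80915246  72.55671294  25.7158063 ]
```

View pics/s4b.png

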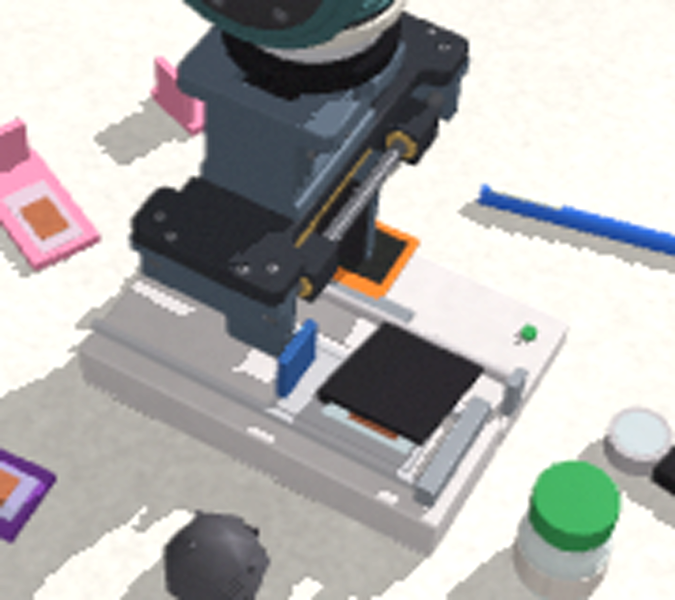

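The picture shows the carrier under the open flap with its lug at (295,360), roughly 10 mm short of home. I'll finish the push slowly.

jog_arm:
  rows:
    - {"ax": 0, "ay": 0, "az": 0, "tx": 2, "ty": 0, "tz": 0, "gripper": -0.47}
    - {"ax": 0, "ay": 0, "az": 0, "tx": 4, "ty": 0, "tz": 0, "gripper": -0.47}
    - {"ax": 0, "ay": 0, "az": 0, "tx": 6, "ty": 0.1, "tz": 0, "gripper": -0.47}
    - {"ax": 0, "ay": 0, "az": 0, "tx": 7, "ty": 0.1, "tz": 0, "gripper": -0.47}
    - {"ax": 0, "ay": 0, "az": 0, "tx": 8, "ty": 0.1, "tz": 0, "gripper": -0.47}
    - {"ax": 0, "ay": 0, "az": 0, "tx": 8, "ty": 0.1, "tz": 0, "gripper": -0.47}

```text
t: 8.9
tool_pos: [589.1, 72.6, 25.5]
ee_rot: [0.029, -3.139, 0.0]
force: [-7.0, 0.1, 8.4]
opening: 0.739
grip_force: 4.1
```

jog_arm:
  rows:
    - {"ax": 0, "ay": 0, "az": 0, "tx": 1, "ty": 0, "tz": 0, "gripper": -0.47}
    - {"ax": 0, "ay": 0, "az": 0, "tx": 1, "ty": 0, "tz": 0, "gripper": -0.47}

```text
t: 9.1
tool_pos: [590.1, 72.7, 25.5]
ee_rot: [0.029, -3.139, 0.0]
force: [-6.3, -1.2, 7.1]
opening: 0.735
grip_force: 3.9
```

jog_arm:
  rows:
    - {"ax": 0, "ay": 0, "az": 0, "tx": 1, "ty": 0, "tz": 0, "gripper": -0.47}
    - {"ax": 0, "ay": 0, "az": 0, "tx": 1, "ty": 0, "tz": 0, "gripper": -0.47}

```text
t: 9.3
tool_pos: [590.6, 72.7, 25.4]
ee_rot: [0.028, -3.138, 0.0]
force: [-10.5, -0.5, 10.1]
opening: 0.73
grip_force: 6.2
```

jog_arm:
  rows:
    - {"ax": 0, "ay": 0, "az": 0, "tx": 1, "ty": 0, "tz": 0, "gripper": -0.47}
    - {"ax": 0, "ay": 0, "az": 0, "tx": 1, "ty": 0, "tz": 0, "gripper": -0.47}

```text
t: 9.5
tool_pos: [590.6, 72.6, 25.3]
ee_rot: [0.028, -3.136, 0.0]
force: [-15.4, -0.2, 14.6]
opening: 0.733
grip_force: 8.9
```

jog_arm:
  rows:
    - {"ax": 0, "ay": 0, "az": 0, "tx": 1, "ty": 0, "tz": 0, "gripper": -0.47}
    - {"ax": 0, "ay": 0, "az": 0, "tx": 1, "ty": 0, "tz": 0, "gripper": -0.47}

```text
t: 9.7
tool_pos: [590.6, 72.6, 25.2]
ee_rot: [0.028, -3.134, 0.0]
force: [-22.6, 0.2, 20.4]
opening: 0.734
grip_force: 11.6
```

```bash
python3 - <<'E'
from h import *
print(ctrl.state()["force"],ctrl.state()["tool_pos"])
snap("scene","pics/s5.png"); a=cv2.imread("pics/s5.png")[190:270,240:340]; a=cv2.resize(a,(750,600),interpolation=cv2.INTER_CUBIC); cv2.imwrite("pics/s5b.png",cv2.convertScaleAbs(a,alpha=1.4))
E
```

```text
[-22.56655877   0.16618768  20.37606997] [590.58958165  72.63070758  25.15573311]
```

View pics/s5b.png

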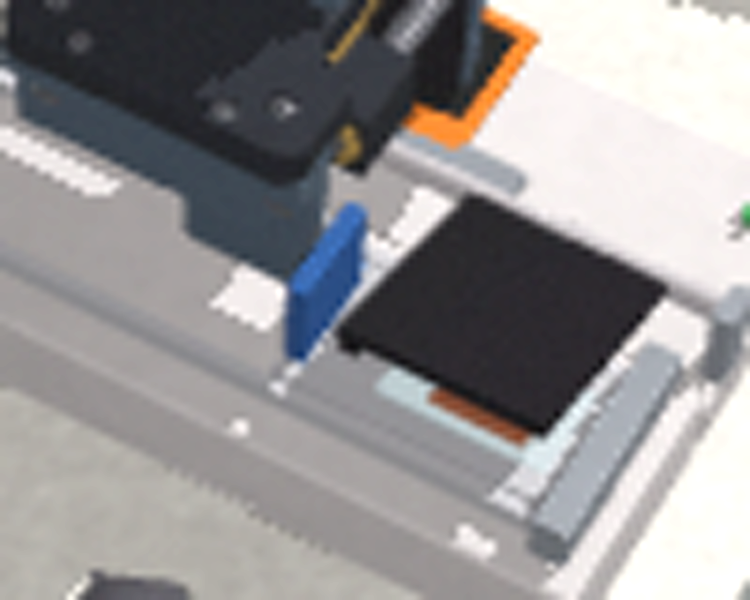

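```bash
cat >> fit.py <<'E'
d=np.load("pics/s5.npz")
for x in (15,21.5):
  for P in [(x-31.5,-35,64),(x-31.5,-65,64),(x-37.5,-65,64),(x-31.5,-65,36)]:
    u=proj(d,W(p,P))[0]-[240,190]; print(x,P,((u+.5)*7.5-.5).round(0))
E
python3 fit.py|tail -8
```

```text
15 (-16.5, -35, 64) [348. 204.]
15 (-16.5, -65, 64) [284. 291.]
15 (-22.5, -65, 64) [262. 280.]
15 (-16.5, -65, 36) [282. 359.]
21.5 (-10.0, -35, 64) [371. 216.]
21.5 (-10.0, -65, 64) [308. 303.]
21.5 (-16.0, -65, 64) [286. 292.]
21.5 (-10.0, -65, 36) [305. 371.]
```

The lug edges match the home position (x 21.5) to about 1 mm, and the force rises with no motion, so the carrier is against the stop. I'll back off, then release the bar.

jog_arm:
  rows:
    - {"ax": 0, "ay": 0, "az": 0, "tx": -2, "ty": 0, "tz": 0, "gripper": -0.47}
    - {"ax": 0, "ay": 0, "az": 0, "tx": -4, "ty": 0, "tz": 0, "gripper": -0.47}
    - {"ax": 0, "ay": 0, "az": 0, "tx": -7, "ty": 0, "tz": 0, "gripper": -0.47}
    - {"ax": 0, "ay": 0, "az": 0, "tx": -10, "ty": 0, "tz": 0, "gripper": -0.47}
    - {"ax": 0, "ay": 0, "az": 0, "tx": -12, "ty": 0, "tz": 0, "gripper": -0.47}
    - {"ax": 0, "ay": 0, "az": 0, "tx": -12, "ty": 0, "tz": 2, "gripper": -0.47}
    - {"ax": 0, "ay": 0, "az": 0, "tx": -12, "ty": 0, "tz": 4, "gripper": -0.47}
    - {"ax": 0, "ay": 0, "az": 0, "tx": -12, "ty": 0, "tz": 6, "gripper": -0.47}
    - {"ax": 0, "ay": 0, "az": 0, "tx": -12, "ty": 0, "tz": 8, "gripper": -0.47}
    - {"ax": 0, "ay": 0, "az": 0, "tx": -12, "ty": 0, "tz": 10, "gripper": -0.47}
    - {"ax": 0, "ay": 0, "az": 0, "tx": -12, "ty": 0, "tz": 13, "gripper": -0.47}
    - {"ax": 0, "ay": 0, "az": 0, "tx": -12, "ty": 0, "tz": 20, "gripper": -0.47}
    - {"ax": 0, "ay": 0, "az": 0, "tx": -12, "ty": 0, "tz": 40, "gripper": -0.47}
    - {"ax": 0, "ay": 0, "az": 0, "tx": -12, "ty": 0, "tz": 70, "gripper": -0.47}
    - {"ax": 0, "ay": 0, "az": 0, "tx": -60, "ty": 0, "tz": 110, "gripper": -0.47}
    - {"ax": 0, "ay": 0, "az": 0, "tx": -90, "ty": 0, "tz": 150, "gripper": -0.47}
    - {"ax": 0, "ay": 0, "az": 0, "tx": -90, "ty": 0, "tz": 150, "gripper": -0.47}
    - {"ax": 0, "ay": 0, "az": 0, "tx": -90, "ty": 0, "tz": 150, "gripper": -0.47}
    - {"ax": 0, "ay": 0, "az": 0, "tx": -90, "ty": 0, "tz": 150, "gripper": -0.47}

```text
t: 11.65
tool_pos: [504.7, 72.8, 175.4]
ee_rot: [-0.029, 3.141, 0.0]
force: [1.0, -0.7, -0.1]
opening: 0.735
grip_force: 0.0
```

```bash
python3 - <<'E'
from h import *
print(ctrl.state()["force"],ctrl.state()["tool_pos"])
snap("scene","pics/s6.png"); a=cv2.imread("pics/s6.png")[130:290,200:380]; a=cv2.resize(a,(675,600),interpolation=cv2.INTER_CUBIC); cv2.imwrite("pics/s6b.png",cv2.convertScaleAbs(a,alpha=1.4))
E
```

```text
[ 1.04848447 -0.69178839 -0.13448477] [504.74118122  72.78842483 175.41206698]
```

View pics/s6b.png

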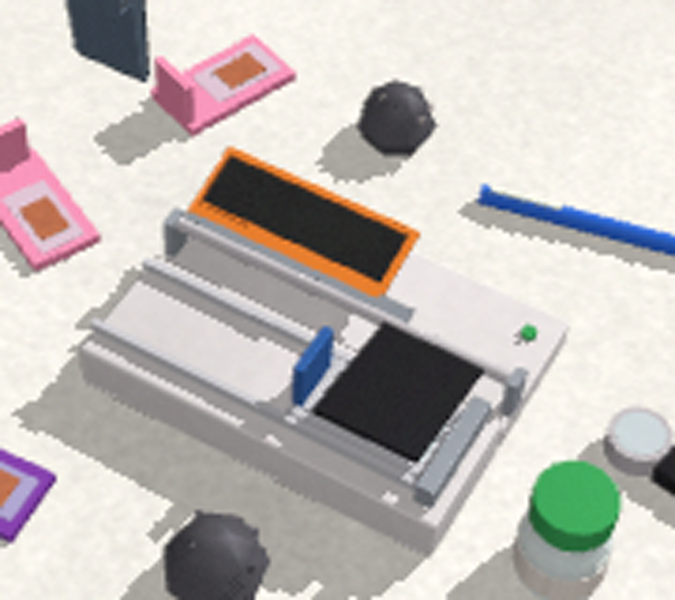

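The flap (400,390) has closed onto the carrier, the lug (313,365) is just in front of it, nothing around the reader has moved, and the arm is clear.

```bash
python3 -c "
from rig import ctrl
print(ctrl.sign_off())"
```

```text
the job is handed in; nothing more can be done
None
```

I pushed the carrier home against the stop with the flap held open, released the flap onto it and handed the job in at about 12 s; the last picture looks right, but the sign-off returned no verdict.

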